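# Load the tea press from its carrier board

### The arm

A 6-joint arm with a two-finger parallel gripper is mounted at the origin on the work surface. World frame = base frame: x ahead of the robot, y to its left, z up, the work surface at z = 0. Lengths are in m, angles in rad, forces in N, time in s.
With the tool pointing down it reaches from about 0.425 to 0.95 m from the base axis. Payload 3.5 kg.
Tool frame: the origin (TCP) lies midway between the tips of the shut fingers; the grasp point (between the pads) lies arm.grip_depth behind it (arm.grip_depth is the distance from the TCP to the grasp point, in m); z points along the fingers, y is the line along which they close (so a half turn about z gives the same grasp; the last joint's range is limited). The gripper opens to 85 mm and grips with 20 to 120 N. Pads are 22 mm wide; open, the fingers measure 114 mm over their backs; the gripper's body (76 mm by 85 mm) begins 54 mm behind the grasp point. The pads swing forward as they close: fully open they stand 13 mm farther back than shut.
Start: joints at [0.997, 0.286, 1.577, -0, 1.279, -0.15], TCP at [0.278, 0.615, 0.231] pointing down, gripper open.
Joint ranges: [-2.77, 2.77], [-0.9, 2.22], [0.21, 2.48], [-1.53, 4.67], [0.24, 2.81], [-2.84, 2.84]. Speed limits (rad/s): [2.79, 2.79, 3.14, 3.14, 3.14, 3.14].

### API

Orientations are given as a rotation vector (axis times angle).
In Python, from station import arm gives the robot as it stands.
- The arm moves only by the tool carry_out, never from a script. Its arguments are lists of equal length, an entry for each row: "linear": the shift along the tool's x, y, z in units of 30 mm (1.0 is 30 mm), a list of three; "turn": the turn, a rotation vector about the tool's x, y, z in degrees, a list of three; "fingers": the closure in counts, from 0 (fully open) to 255 (shut). In form: {"linear": [[dx, dy, dz], ...], "turn": [[rx, ry, rz], ...], "fingers": [fingers, ...]}. A call has 1 to 20 rows; each row shifts and turns the commanded pose from where the row before left it, along the tool's axes as they then stand; what a row does not reach is not made up. A row lasts 1/8 s, in which the tool goes at most 62.5 mm and 10.7 degrees, less where a joint would pass 70% of its speed; a pose out of reach is approached as far as the arm can. A call is refused whole if a number of a shift passes 1 or a number of a turn 10.7, either way. A call with a gripper value outside its range is refused whole. The fingers move at their own pace and stop on an object; "grip_force" is the grip in N (left out, the last holds). Time passes only in rows, so rows that do not move let the fingers close. It gives the time, the measured TCP pose, the force, the opening and the grip force at its end, in the units of the state.
- arm.state(): the state, without advancing time (a new reading comes with each control period).
- arm.grab_frame(name): name is "scene" or "top" or "wrist"; returns a dict with "image" (400x640x3 uint8, blue, green, red), "depth" (400x640 float32, m along the optical axis (not along the pixel's ray), 0 where there is no reading), "mtx" (3x3 intrinsics, pixels), "camera_from_world" (4x4, takes a point from world to camera coordinates); the wrist camera has in their place "tool_from_camera" (4x4, takes a point from camera to tool coordinates, whose origin is the TCP and whose axes are the flange's). Camera axes: x right, y down, z forward; pixel columns grow to the right and rows downward; lengths in m; the calibration is good to about 2 mm. A picture is of the moment at which its call begins: read the wrist's pose just before it.
- arm.job_done(): hands the job in; it is judged then, once.
The state is a dict: "time": time; "joint_pos": joint angles; "qd": joint speeds; "effort": joint torques, N m; "ee_pos": TCP position; "tcp_rot": TCP orientation; "contact_force": force on the tool from outside, world axes, zero at the start; "moment": the same for the moment, N m; "gripper_width": opening from 0.0 (shut) to 1.0 (fully open); "grip_force": force on a finger pad.
Only numpy, scipy, OpenCV 4.12 (cv2) and the standard library are available. Lean on these libraries where they do the work, as an engineer would, in place of code of your own. Each camera call takes 0.05 s, during which the arm holds its last target. There are 200 camera calls.

### The job

Lift the sprung hold-down bar on the bamboo carrier until it stays standing open, then take every slotted stone weight from the carrier and slide it sideways, through its gap, onto the stem of the tea press so that all of them lie flat and fully home in a stack round the stem. When all the weights are on the press, swing the bar down shut on the empty carrier, and leave the jar, tin and chime on the turntable as they are.

Things in the scene. Friction and masses are not known exactly. Their poses are not given: they have to be found in the camera images.
- weight1_center (a point): slotted stone weight, dark grey-green C-shaped plate 18 mm thick, 140 g (+-35%): ring 66 mm outer, 26 mm inner diameter, open on its +x side by a straight gap 18 mm wide; on the -x side a gripping tab 24 mm wide (along y), from 36 to 72 mm from the centre. Point: ring centre, half-way up; z is the normal. Starts flat on the carrier, tab towards the carrier's -x edge. Three or four are present
- weight2_center (a point): slotted stone weight, dark grey-green C-shaped plate 18 mm thick, 140 g (+-35%): ring 66 mm outer, 26 mm inner diameter, open on its +x side by a straight gap 18 mm wide; on the -x side a gripping tab 24 mm wide (along y), from 36 to 72 mm from the centre. Point: ring centre, half-way up; z is the normal. Starts flat on the carrier, tab towards the carrier's -x edge. Three or four are present
- weight3_center (a point): slotted stone weight, dark grey-green C-shaped plate 18 mm thick, 140 g (+-35%): ring 66 mm outer, 26 mm inner diameter, open on its +x side by a straight gap 18 mm wide; on the -x side a gripping tab 24 mm wide (along y), from 36 to 72 mm from the centre. Point: ring centre, half-way up; z is the normal. Starts flat on the carrier, tab towards the carrier's -x edge. Three or four are present
- weight4_center (a point): slotted stone weight, dark grey-green C-shaped plate 18 mm thick, 140 g (+-35%): ring 66 mm outer, 26 mm inner diameter, open on its +x side by a straight gap 18 mm wide; on the -x side a gripping tab 24 mm wide (along y), from 36 to 72 mm from the centre. Point: ring centre, half-way up; z is the normal. Starts flat on the carrier, tab towards the carrier's -x edge. Three or four are present
- carrier_top (a point): middle of the top face of the fixed bamboo carrier board (190 mm along its x, 370 mm along its y, 22 mm thick; dark cork face). The board lies flat on the ledge; +x is its hinge side, away from the robot
- bar_hinge (a point): middle of the hinge axis of the hold-down bar, 85 mm to +x of the board's middle and 25 mm above its top; the axis is the carrier's y
- bar_handle (a point): middle of the orange round handle rod of the steel hold-down bar: 10 mm thick, 90 mm long along the carrier's y, struts at both ends. Bar down: it lies 135 mm to -x of the hinge axis, 21 mm above it and 28 mm above the weights' tops. The crossbar over the weights (338 mm long, 12 x 10 mm, 2 mm above them) lies 48 mm behind it towards the hinge
- bar (a joint): angle of the sprung hold-down bar: 0 down over the weights, 1.5 (its stop) standing open; growing values turn about the carrier's +y, lifting the handle up and over towards the hinge. An over-centre spring pulls it down below about 1.0 and holds it open above that; moving it takes up to about 5 N at the handle
- press_seat (a point): fixed tea press: centre of the top of its flat round bamboo plate (170 mm wide, 30 mm above the ledge), z up. From here an upright steel stem 12 mm thick rises; the dark knob on top (34 mm wide, 96 to 112 mm above the plate) is wider than the ring's hole, so weights go on sideways through their gap, below the knob
- jar_center (a point): bystander: lidded glass jar, 54 mm wide, 100 mm high, on the bamboo turntable; point half-way up, z up
- tin_center (a point): bystander: aluminium tea tin, 52 mm wide, 85 mm high, on the turntable; point half-way up, z up
- chime_center (a point): bystander: pale wooden meditation chime, 34 x 80 x 48 mm, on the turntable; point half-way up, z up
Mind the look-alikes: they are no part of the job. Leave any blue or purple look-alike of the part that bears weight4_center alone.

How it is judged:
On the way, in this order (a step that is already met when the one before it is completed fails the run):
1. the hold-down bar is swung up to standing open (value of joint bar above 1.3 rad), for 0.2 s.
2. with the bar open, every weight present lies flat round the stem of the press (horizontal distance between each of weight1_center, weight2_center, weight3_center, weight4_center and press_seat below 0.012 m and z of weight1_center in the frame of press_seat between 0.004 and 0.072 m and angle between the z axis of each of weight1_center, weight2_center, weight3_center, weight4_center and the z axis of press_seat, either way round below 0.12 rad and z of weight2_center in the frame of press_seat between 0.004 and 0.072 m and z of weight3_center in the frame of press_seat between 0.004 and 0.072 m and z of weight4_center in the frame of press_seat between 0.004 and 0.072 m and value of joint bar above 1 rad), for 0.3 s.
At the end, for the whole second after the job is handed in: every weight present lies flat (within 0.12 rad) in the stack on the press, its ring's centre within 12 mm of the stem's axis and 4 to 72 mm above the press plate, and the bar is down (joint below 0.08 rad) (horizontal distance between each of weight1_center, weight2_center, weight3_center, weight4_center and press_seat below 0.012 m and z of weight1_center in the frame of press_seat between 0.004 and 0.072 m and angle between the z axis of each of weight1_center, weight2_center, weight3_center, weight4_center and the z axis of press_seat, either way round below 0.12 rad and z of weight2_center in the frame of press_seat between 0.004 and 0.072 m and z of weight3_center in the frame of press_seat between 0.004 and 0.072 m and z of weight4_center in the frame of press_seat between 0.004 and 0.072 m and value of joint bar below 0.08 rad); the robot touches nothing.
It fails at once if the jar is tipped over or pushed more than 30 mm (distance of jar_center from where it was at the start of the episode above 0.03 m or angle between jar_center's own z axis and vertical above 0.4 rad).
It fails at once if the tin is tipped over or pushed more than 30 mm (distance of tin_center from where it was at the start of the episode above 0.03 m or angle between tin_center's own z axis and vertical above 0.4 rad).
It fails at once if the chime is tipped over or pushed more than 30 mm (distance of chime_center from where it was at the start of the episode above 0.03 m or angle between chime_center's own z axis and vertical above 0.4 rad).
Of weight1, weight2, weight3, weight4 only 3 to 4 are there at a start; the rules pass over those that are not, and their reading is None.
At some moment in a run one of weight1, weight2, weight3, weight4 may be knocked a few centimetres aside while the robot is not near it.
Once in a run the grip may slacken for a moment while it holds something.
It also fails if it takes over 210 s, if anything falls off the work surface, if the arm or the gripper's body presses on something with over 40 N, if the wrist force passes 120 N, or if a joint passes its speed limit or range.

## Working session

There is one attempt and no reset: what is moved stays moved. The work goes in short steps, Python scripts to look and compute and a tool call to move; the robot and the scene stay as the last step left them, time stands still between calls to the robot, and variables do not carry over. Pictures are saved under pics/ and viewed, at most 14 in all, crops included, and the job is handed in when it is done.

Besides the shell and the picture viewer there is one more tool, called after "Call:" by a JSON object that holds its "op" and its "data". carry_out: Moves the arm, as the interface text tells. Its arguments: {"type":"object","properties":{"linear":{"type":"array"},"turn":{"type":"array"},"fingers":{"type":"array"},"grip_force":{"type":"number"}},"required":["linear","turn","fingers"]}

```bash
mkdir -p pics; ls
cat > h.py <<'E'
import numpy as np, cv2
from scipy.spatial.transform import Rotation as R
from station import arm
def tcp():
    s=arm.state(); T=np.eye(4); T[:3,:3]=R.from_rotvec(s["tcp_rot"]).as_matrix(); T[:3,3]=s["ee_pos"]; return T
def frame(n):
    T=tcp(); f=arm.grab_frame(n)
    f["W"]=T@f["tool_from_camera"] if n=="wrist" else np.linalg.inv(f["camera_from_world"])
    d=f["depth"]; K=f["mtx"]; v,u=np.mgrid[:d.shape[0],:d.shape[1]]
    P=np.stack([(u-K[0,2])*d/K[0,0],(v-K[1,2])*d/K[1,1],d],-1)
    f["P"]=P@f["W"][:3,:3].T+f["W"][:3,3]; f["P"][d==0]=np.nan
    return f
E
python3 - <<'E'
from h import *
s=arm.state(); print({k:np.round(v,3) for k,v in s.items()}, arm.grip_depth)
for n in("scene","top"):
    f=frame(n); cv2.imwrite(f"pics/{n}0.png",f["image"]); np.save(f"{n}0.npy",f["P"]); print(n,np.round(f["W"],3).tolist())
E
```

```text
pics
{'time': np.float64(0.0), 'joint_pos': array([ 0.997,  0.287,  1.578, -0.   ,  1.279, -0.15 ]), 'qd': array([-0.002, -0.003, -0.001,  0.   ,  0.001,  0.001]), 'effort': array([-0.0000e+00, -4.0596e+01, -2.9264e+01, -0.0000e+00,  6.0000e-03,
        0.0000e+00]), 'ee_pos': array([0.277, 0.615, 0.23 ]), 'tcp_rot': array([-6.610e-01, -3.071e+00,  3.000e-03]), 'contact_force': array([ 0.228, -0.177,  0.121]), 'moment': array([-0.002, -0.02 , -0.055]), 'grip_force': np.float64(0.0), 'gripper_width': np.float64(0.999)} 0.0187
scene [[0.804, 0.413, -0.427, 0.928], [0.594, -0.55, 0.587, -0.561], [0.008, -0.726, -0.688, 0.721], [0.0, 0.0, 0.0, 1.0]]
top [[0.012, -0.986, 0.166, 0.404], [-0.999, -0.018, -0.034, 0.004], [0.037, -0.166, -0.985, 0.783], [0.0, 0.0, 0.0, 1.0]]
```

View pics/scene0.png

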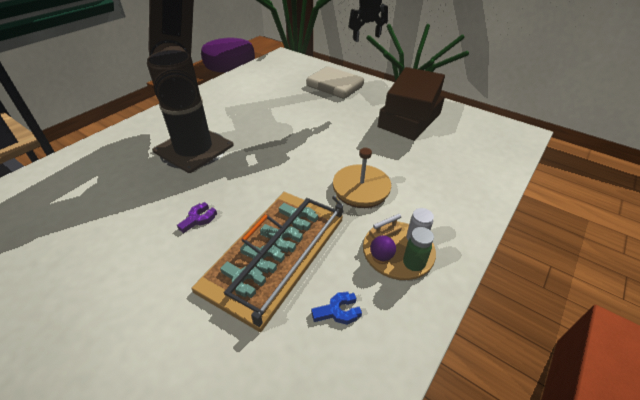

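View pics/top0.png

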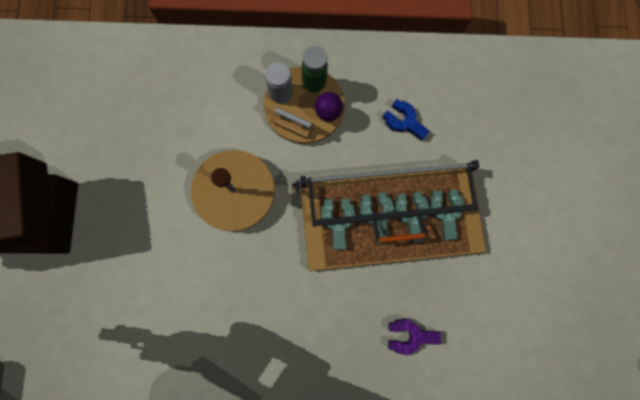

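Scene shows carrier with four teal C-weights under the bar (top view tabs at about (340,235), (382,228), (415,228), (450,228)), orange handle (403,238), press at (233,190) with its knob at (221,177). The look-alikes are blue (405,120) and purple (412,337), lying off the carrier and left alone.

Run:
```python
from h import *
a=cv2.imread("pics/top0.png"); P=np.load("top0.npy")
cv2.imwrite("pics/c1.png",cv2.resize(a[140:280,180:500],None,fx=2.5,fy=2.5,interpolation=cv2.INTER_CUBIC))
hsv=cv2.cvtColor(a,cv2.COLOR_BGR2HSV)
def rep(n,m):
    k,l,st,c=cv2.connectedComponentsWithStats(m.astype(np.uint8))
    for i in range(1,k):
        if st[i,4]>25: q=P[l==i]; q=q[~np.isnan(q[:,0])]; print(n,st[i],np.round(np.median(q,0),4) if len(q) else 0,np.round(np.percentile(q,[2,98],axis=0),3).tolist() if len(q) else 0)
box=np.zeros(a.shape[:2],bool); box[150:280,180:500]=1
rep("orange",box&(hsv[...,0]<14)&(hsv[...,1]>200)&(hsv[...,2]>110))
rep("teal",box&(abs(hsv[...,0].astype(int)-85)<15)&(hsv[...,1]>50))
z=P[...,2]
for lo,hi in((.015,.026),(.026,.034),(.034,.045),(.045,.056),(.056,.08),(.1,.2)): rep((lo,hi),box&(z>lo)&(z<hi))
for p in((233,215),(600,200),(250,180),(221,177),(335,262),(470,245)): print(p,P[p[1],p[0]])
```

```text
orange [380 234  45   7 141] [ 0.4633 -0.1749  0.0732] [[0.457, -0.216, 0.071], [0.468, -0.136, 0.076]]
teal [414 191  29  19 360] [ 0.5409 -0.2409  0.0401] [[0.524, -0.268, 0.03], [0.56, -0.214, 0.044]]
teal [449 191  14  16 163] [ 0.5461 -0.297   0.0402] [[0.529, -0.31, 0.03], [0.563, -0.288, 0.053]]
teal [379 193  28  21 380] [ 0.5341 -0.1644  0.0404] [[0.516, -0.193, 0.029], [0.553, -0.142, 0.051]]
teal [360 196  13  20 192] [ 0.5268 -0.1113  0.0404] [[0.51, -0.121, 0.03], [0.549, -0.102, 0.051]]
teal [342 199  13  19 165] [ 0.523  -0.0742  0.0404] [[0.506, -0.086, 0.037], [0.54, -0.064, 0.049]]
teal [322 200  11  20 178] [ 0.5186 -0.0336  0.0404] [[0.502, -0.044, 0.031], [0.539, -0.024, 0.044]]
teal [434 211  27  29 420] [ 0.4977 -0.2809  0.0401] [[0.466, -0.302, 0.031], [0.519, -0.258, 0.05]]
teal [400 216  21  17 223] [ 0.4949 -0.2076  0.0403] [[0.477, -0.221, 0.032], [0.508, -0.186, 0.058]]
teal [376 219  12  17 150] [ 0.4865 -0.1433  0.0406] [[0.47, -0.153, 0.038], [0.502, -0.13, 0.066]]
teal [327 222  23  27 343] [ 0.4721 -0.058   0.0406] [[0.443, -0.076, 0.038], [0.493, -0
[... 2266 characters left out ...]
0.08) [300 176   7   9  51] [0.5755 0.0158 0.0581] [[0.567, 0.01, 0.056], [0.583, 0.022, 0.061]]
(0.056, 0.08) [292 182   8  12  57] [0.5553 0.0289 0.0649] [[0.549, 0.023, 0.057], [0.569, 0.037, 0.07]]
(0.056, 0.08) [373 213  54  30 402] [ 0.4656 -0.1766  0.0709] [[0.455, -0.222, 0.056], [0.505, -0.126, 0.075]]
(0.1, 0.2) [211 168  21  19 310] [0.5578 0.1586 0.1422] [[0.544, 0.144, 0.131], [0.574, 0.174, 0.145]]
(233, 215) [0.50647681 0.15640822 0.03009703]
(600, 200) [ 0.55705091 -0.63572792  0.00155873]
(250, 180) [0.57917967 0.124921   0.0327767 ]
(221, 177) [0.55790229 0.15787297 0.14277151]
(335, 262) [ 0.41500271 -0.05149149  0.02466333]
(470, 245) [ 0.45309274 -0.33050344  0.02364362]
```

View pics/c1.png

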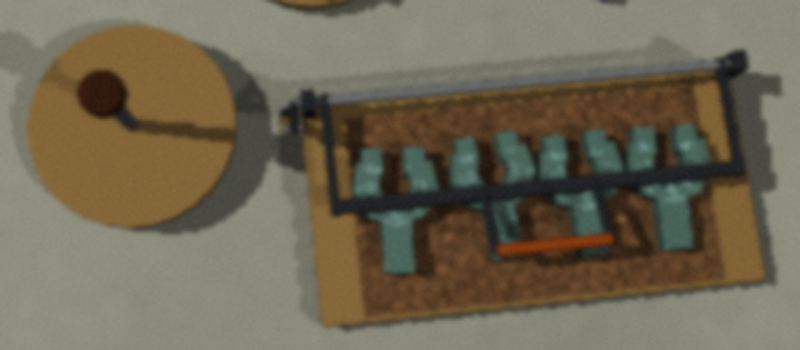

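```bash
cat >> h.py <<'E'
YC=6.6
def pose(p,yaw,tilt=0):
    "tool y at world angle yaw (deg), z down, then tilted by tilt deg about tool y"
    a=np.radians(yaw); y=np.array([np.cos(a),np.sin(a),0]); z=np.array([0,0,-1.]); T=np.eye(4)
    T[:3,:3]=np.stack([np.cross(y,z),y,z],1)@R.from_euler("y",tilt,degrees=True).as_matrix(); T[:3,3]=p; return T
def plan(wps,mm=28):
    "first turns in place, then shifts; wps: poses"
    T=tcp(); print("at",np.round(T[:3,3],4),"F",np.round(arm.state()["contact_force"],1),"w",round(float(arm.state()["gripper_width"]*85),1),"grip",round(float(arm.state()["grip_force"]),1),"t",round(float(arm.state()["time"]),1))
    for G in wps:
        rv=np.degrees(R.from_matrix(T[:3,:3].T@G[:3,:3]).as_rotvec()); d=G[:3,:3].T@(G[:3,3]-T[:3,3])/.03
        nt=int(np.ceil(np.abs(rv).max()/10)); n=max(1,int(np.ceil(np.abs(d).max()/(mm/30))))
        print("turn",np.round(rv,2),"n",nt,np.round(rv/max(nt,1),2)," shift",np.round(d,3),"n",n,np.round(d/n,3)); T=G
E
python3 - <<'E'
from h import *
plan([pose([.45,.25,.22],6.6),pose([.462,-.1763,.15],6.6),pose([.462,-.1763,.049],6.6)])
E
```

```text
at [0.2772 0.6148 0.2301] F [-0.  -0.3  0.3] w 84.8 grip 0.0 t 0.1
turn [-1.200e-01  5.000e-02  5.912e+01] n 6 [-0.02  0.01  9.85]  shift [-12.741   4.323   0.335] n 14 [-0.91   0.309  0.024]
turn [0. 0. 0.] n 0 [0. 0. 0.]  shift [-14.162  -1.236   2.333] n 16 [-0.885 -0.077  0.146]
turn [0. 0. 0.] n 0 [0. 0. 0.]  shift [0.    0.    3.367] n 4 [0.    0.    0.842]
```

Call:
{"op": "carry_out", "data": {"linear": [[0,0,0],[0,0,0],[0,0,0],[0,0,0],[0,0,0],[0,0,0],[-0.91,0.309,0.024],[-0.91,0.309,0.024],[-0.91,0.309,0.024],[-0.91,0.309,0.024],[-0.91,0.309,0.024],[-0.91,0.309,0.024],[-0.91,0.309,0.024],[-0.91,0.309,0.024],[-0.91,0.309,0.024],[-0.91,0.309,0.024],[-0.91,0.309,0.024],[-0.91,0.309,0.024],[-0.91,0.309,0.024],[-0.91,0.309,0.024]], "turn": [[0,0,9.85],[0,0,9.85],[0,0,9.85],[0,0,9.85],[0,0,9.85],[0,0,9.85],[0,0,0],[0,0,0],[0,0,0],[0,0,0],[0,0,0],[0,0,0],[0,0,0],[0,0,0],[0,0,0],[0,0,0],[0,0,0],[0,0,0],[0,0,0],[0,0,0]], "fingers": [165,165,165,165,165,165,165,165,165,165,165,165,165,165,165,165,165,165,165,165], "grip_force": 30}}

```text
time: 2.6
ee_pos: [0.4505, 0.2496, 0.2207]
tcp_rot: [-2.089, -2.346, 0.001]
contact_force: [-0.4, -1.0, 0.7]
gripper_width: 0.354
grip_force: 0.0
```

Call:
{"op": "carry_out", "data": {"linear": [[-0.885,-0.077,0.146],[-0.885,-0.077,0.146],[-0.885,-0.077,0.146],[-0.885,-0.077,0.146],[-0.885,-0.077,0.146],[-0.885,-0.077,0.146],[-0.885,-0.077,0.146],[-0.885,-0.077,0.146],[-0.885,-0.077,0.146],[-0.885,-0.077,0.146],[-0.885,-0.077,0.146],[-0.885,-0.077,0.146],[-0.885,-0.077,0.146],[-0.885,-0.077,0.146],[-0.885,-0.077,0.146],[-0.885,-0.077,0.146],[0,0,0]], "turn": [[0,0,0],[0,0,0],[0,0,0],[0,0,0],[0,0,0],[0,0,0],[0,0,0],[0,0,0],[0,0,0],[0,0,0],[0,0,0],[0,0,0],[0,0,0],[0,0,0],[0,0,0],[0,0,0],[0,0,0]], "fingers": [165,165,165,165,165,165,165,165,165,165,165,165,165,165,165,165,165]}}

```text
time: 4.72
ee_pos: [0.4623, -0.1766, 0.1505]
tcp_rot: [-2.091, -2.342, 0.0]
contact_force: [-1.0, 0.0, -0.3]
gripper_width: 0.354
grip_force: 0.0
```

Run:
```python
from h import *
plan([pose([.462,-.1763,.049],6.6)])
f=frame("wrist"); a=f["image"]; cv2.imwrite("pics/w1.png",a); P=f["P"]
hsv=cv2.cvtColor(a,cv2.COLOR_BGR2HSV)
m=(hsv[...,0]<14)&(hsv[...,1]>200)&(hsv[...,2]>110)&(P[...,2]>.06)&(P[...,2]<.08)
q=P[m]; print(len(q),np.median(q,0),np.percentile(q,[2,98],axis=0))
```

```text
at [ 0.4623 -0.1766  0.1505] F [-1.   0.  -0.3] w 30.1 grip 0.0 t 4.7
turn [-0.06 -0.05 -0.12] n 1 [-0.06 -0.05 -0.12]  shift [ 0.012 -0.008  3.383] n 4 [ 0.003 -0.002  0.846]
  return _methods._mean(a, axis=axis, dtype=dtype,
  ret = um.true_divide(
Traceback (most recent call last):
IndexError: index -1 is out of bounds for axis 0 with size 0
```

View pics/w1.png

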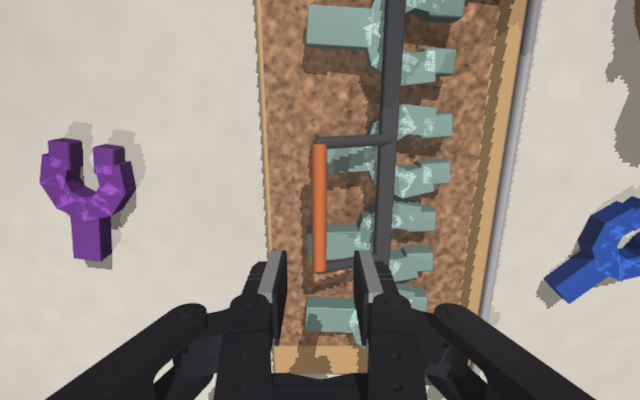

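The wrist view shows the orange rod (column 320, rows 143–270) midway between the open fingers. I'm descending and gripping.

Call:
{"op": "carry_out", "data": {"linear": [[0,0,0.85],[0,0,0.85],[0,0,0.85],[0,0,0.82],[0,0,0],[0,0,0],[0,0,0],[0,0,0],[0,0,0]], "turn": [[0,0,0],[0,0,0],[0,0,0],[0,0,0],[0,0,0],[0,0,0],[0,0,0],[0,0,0],[0,0,0]], "fingers": [165,165,165,165,165,255,255,255,255], "grip_force": 40}}

```text
time: 5.9
ee_pos: [0.4614, -0.1755, 0.051]
tcp_rot: [-2.086, -2.345, 0.004]
contact_force: [-6.0, -0.1, 2.4]
gripper_width: 0.1
grip_force: 38.9
```

Run:
```python
from h import *
plan([])
f=frame("top"); P=f["P"]; hsv=cv2.cvtColor(f["image"],cv2.COLOR_BGR2HSV)
r=.1366; T0=tcp()[:3,3]; xc=np.array([np.cos(np.radians(6.6)),np.sin(np.radians(6.6))])
prev=None
for i in range(0,15):
    a=np.radians(8.84+i*6.2); dx=-r*np.cos(a); dz=r*np.sin(a)
    if prev: print(i,np.round((dx-prev[0])/.03,3),np.round(-(dz-prev[1])/.03,3))
    prev=(dx,dz)
```

```text
at [ 0.4614 -0.1755  0.051 ] F [-6.  -0.1  2.4] w 8.5 grip 38.9 t 5.9
1 0.102 -0.482
2 0.153 -0.468
3 0.203 -0.449
4 0.25 -0.424
5 0.295 -0.395
6 0.335 -0.361
7 0.372 -0.322
8 0.405 -0.28
9 0.433 -0.235
10 0.456 -0.187
11 0.473 -0.136
12 0.485 -0.084
13 0.491 -0.031
14 0.492 0.022
```

Call:
{"op": "carry_out", "data": {"linear": [[0,0.102,-0.482],[0,0.153,-0.468],[0,0.203,-0.449],[0,0.25,-0.424],[0,0.295,-0.395],[0,0,0]], "turn": [[0,0,0],[0,0,0],[0,0,0],[0,0,0],[0,0,0],[0,0,0]], "fingers": [255,255,255,255,255,255]}}

```text
time: 6.7
ee_pos: [0.491, -0.172, 0.1193]
tcp_rot: [-2.084, -2.344, 0.007]
contact_force: [-11.6, -1.0, 4.8]
gripper_width: 0.103
grip_force: 39.3
```

Call:
{"op": "carry_out", "data": {"linear": [[0,0.335,-0.361],[0,0.372,-0.322],[0,0.405,-0.28],[0,0.433,-0.235],[0,0.456,-0.187],[0,0.473,-0.136],[0,0.485,-0.084],[0,0.491,-0.031],[0,0.3,0],[0,0,0]], "turn": [[0,0,0],[0,0,0],[0,0,0],[0,0,0],[0,0,0],[0,0,0],[0,0,0],[0,0,0],[0,0,0],[0,0,0]], "fingers": [255,255,255,255,255,255,255,255,255,255]}}

```text
time: 7.95
ee_pos: [0.6065, -0.1589, 0.1674]
tcp_rot: [2.087, 2.344, 0.004]
contact_force: [-0.1, 1.5, 5.6]
gripper_width: 0.104
grip_force: 41.7
```

Run:
```python
from h import *
plan([])
f=frame("scene"); cv2.imwrite("pics/s1.png",f["image"])
```

```text
at [ 0.6065 -0.1589  0.1674] F [-0.1  1.5  5.6] w 8.8 grip 41.7 t 8.0
```

View pics/s1.png

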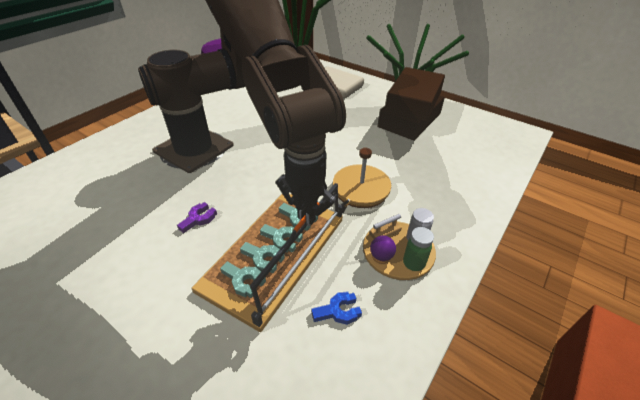

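The view shows the bar standing open, with the four weights uncovered at (240,280), (265,257), (283,237), (293,212). I'm releasing and backing off.

Call:
{"op": "carry_out", "data": {"linear": [[0,0,0],[0,0,0],[0,0,0],[0,0,-1],[0,0,-1],[0,0,-1],[0,-1,0],[0,-1,0],[0,-1,0],[0,-1,0],[0,-1,0],[0,0,0]], "turn": [[0,0,0],[0,0,0],[0,0,0],[0,0,0],[0,0,0],[0,0,0],[0,0,0],[0,0,0],[0,0,0],[0,0,0],[0,0,0],[0,0,0]], "fingers": [150,150,150,150,150,150,110,110,110,110,110,110], "grip_force": 70}}

```text
time: 9.5
ee_pos: [0.4543, -0.1766, 0.2555]
tcp_rot: [2.091, 2.344, 0.0]
contact_force: [-0.1, 0.3, -0.7]
gripper_width: 0.565
grip_force: 0.0
```

Run:
```python
from h import *
print(np.round(arm.state()["joint_pos"],2)); 
plan([pose([.46,-.06,.2],-83.4)])
f=frame("wrist"); print(np.round(f["tool_from_camera"],3))
f=frame("top"); cv2.imwrite("pics/t2.png",cv2.resize(f["image"][140:290,180:500],None,fx=2.5,fy=2.5))
```

```text
[-0.58 -0.16  2.   -0.    1.3  -0.69]
at [ 0.4543 -0.1766  0.2555] F [-0.1  0.3 -0.7] w 48.0 grip 0.0 t 9.5
turn [ 2.000e-02 -0.000e+00  8.992e+01] n 9 [ 0.   -0.    9.99]  shift [ 0.637 -3.84   1.85 ] n 5 [ 0.127 -0.768  0.37 ]
[[-0.    -0.954 -0.3    0.078]
 [ 1.    -0.    -0.001 -0.   ]
 [ 0.001 -0.3    0.954 -0.143]
 [ 0.     0.     0.     1.   ]]
```

View pics/t2.png

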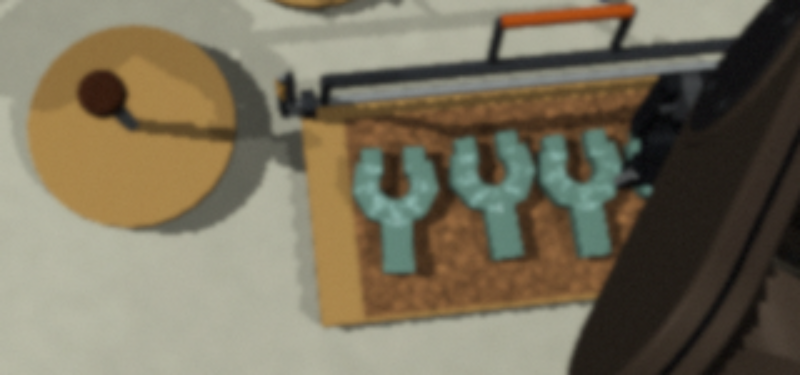

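The top view shows the bar open and weights at (395,190), (490,180), (582,178) in crop pixels, with slightly different yaws. I'm going above the nearest one for a wrist measurement.

Call:
{"op": "carry_out", "data": {"linear": [[0,0,0],[0,0,0],[0,0,0],[0,0,0],[0,0,0],[0,0,0],[0,0,0],[0,0,0],[0,0,0],[0.0,-0.77,0],[0.0,-0.77,0],[0,-0.77,0],[0,-0.77,0],[0,-0.77,0],[0,0,0]], "turn": [[0,0,10],[0,0,10],[0,0,10],[0,0,10],[0,0,10],[0,0,10],[0,0,10],[0,0,10],[0,0,10],[0,0,0],[0,0,0],[0,0,0],[0,0,0],[0,0,0],[0,0,0]], "fingers": [110,110,110,110,110,110,110,110,110,110,110,110,110,110,110]}}

```text
time: 11.48
ee_pos: [0.4428, -0.0606, 0.2557]
tcp_rot: [-3.136, -0.186, -0.001]
contact_force: [-0.9, -0.2, -0.9]
gripper_width: 0.568
grip_force: 0.0
```

```bash
cat >> h.py <<'E'
def template():
    v,u=np.mgrid[-80:80,-100:80]; x,y=u/1000,v/1000; r=np.hypot(x,y)
    m=((r<.033)&(r>.013)&~((x>0)&(abs(y)<.009)))|((x<-.030)&(x>-.072)&(abs(y)<.012))
    return x[m],y[m]
def weights(f,ztop,x0=.35,x1=.7,y0=-.4,y1=.3):
    "fit x,y,yaw(deg of gap direction) of teal C plates with top face at ztop"
    W=np.linalg.inv(f["W"]); K=f["mtx"]
    A=K@np.column_stack([W[:3,0]/1000,W[:3,1]/1000,W[:3,0]*x0+W[:3,1]*y0+W[:3,2]*ztop+W[:3,3]])
    sz=(int((x1-x0)*1000),int((y1-y0)*1000)); wp=lambda i:cv2.warpPerspective(i,A,sz,flags=cv2.INTER_NEAREST|cv2.WARP_INVERSE_MAP)
    im=wp(f["image"]); z=wp(np.nan_to_num(f["P"][...,2]).astype(np.float32)); h=cv2.cvtColor(im,cv2.COLOR_BGR2HSV).astype(int)
    m=(abs(h[...,0]-85)<18)&(h[...,1]>25)&(h[...,2]>40)&(abs(z-ztop)<.005)
    m=cv2.morphologyEx(m.astype(np.uint8),cv2.MORPH_OPEN,np.ones((3,3)))
    k,l,st,c=cv2.connectedComponentsWithStats(m); out=[]
    tx,ty=template(); B=(cv2.GaussianBlur(m.astype(np.float32),(0,0),1.5)-.5)
    from scipy.optimize import minimize; from scipy.ndimage import map_coordinates
    for i in range(1,k):
        if st[i,4]<900: continue
        vv,uu=np.nonzero(l==i); 
        def cost(p):
            ca,sa=np.cos(p[2]),np.sin(p[2]); X=p[0]+ca*tx-sa*ty; Y=p[1]+sa*tx+ca*ty
            return -map_coordinates(B,[(Y-y0)*1000,(X-x0)*1000],order=1,cval=-.5).mean()
        best=min((minimize(cost,[x0+uu.mean()/1000+.012,y0+vv.mean()/1000,a],method="Nelder-Mead",options=dict(initial_simplex=[[x0+uu.mean()/1000+.012+d,y0+vv.mean()/1000+e,a+g] for d,e,g in((0,0,0),(.01,0,0),(0,.01,0),(0,0,.15))])) for a in(-.2,.1,.4)),key=lambda r:r.fun)
        out.append((*best.x[:2],np.degrees(best.x[2]),-best.fun,st[i,4]))
    return out
E
python3 - <<'E'
from h import *
plan([])
for n in("wrist","top"):
    f=frame(n); cv2.imwrite(f"pics/{n}3.png",f["image"])
    for w in weights(f,.040): print(n,np.round(w,4))
print(len(template()[0]))
E
```

```text
at [ 0.4428 -0.0606  0.2557] F [-0.9 -0.2 -0.9] w 48.3 grip 0.0 t 11.5
wrist [ 5.3290e-01 -2.7730e-01  3.9197e+00  4.6100e-01  3.8470e+03]
wrist [ 5.264e-01 -2.047e-01  8.832e+00  4.525e-01  3.736e+03]
wrist [ 5.2350e-01 -1.3240e-01  1.0065e+01  4.4310e-01  3.6250e+03]
wrist [ 5.1140e-01 -5.3900e-02  3.1903e+00  4.1170e-01  3.3820e+03]
3430
```

View pics/wrist3.png

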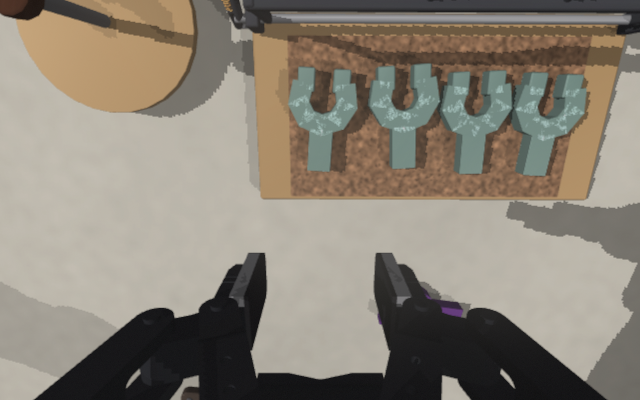

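The wrist view shows all four weights, with rings near (323,100), (404,100), (476,103), (548,108), and the fits agree with the known sizes. I'm picking the first at y≈-0.054, tilted 10° to keep the body clear of the press knob.

```bash
cat >> h.py <<'E'
def grasp(cx,cy,yaw,z,tilt=10,d=.060):
    a=np.radians(yaw); return pose([cx-d*np.cos(a),cy-d*np.sin(a),z],yaw-90,tilt)
E
python3 - <<'E'
from h import *
plan([grasp(.5114,-.0539,3.2,.09),grasp(.5114,-.0539,3.2,.0265)])
E
```

```text
at [ 0.4428 -0.0618  0.2558] F [0.3 0.4 0.6] w 48.2 grip 0.0 t 11.6
turn [-0.28  9.99  3.47] n 1 [-0.28  9.99  3.47]  shift [-0.665 -0.136  5.493] n 6 [-0.111 -0.023  0.916]
turn [0. 0. 0.] n 0 [0. 0. 0.]  shift [-0.368  0.     2.085] n 3 [-0.123  0.     0.695]
```

Call:
{"op": "carry_out", "data": {"linear": [[0,0,0],[-0.11,-0.023,0.916],[-0.11,-0.023,0.916],[-0.11,-0.023,0.916],[-0.11,-0.023,0.916],[-0.11,-0.023,0.916],[-0.11,-0.023,0.916],[0,0,0]], "turn": [[-0.3,10,3.5],[0,0,0],[0,0,0],[0,0,0],[0,0,0],[0,0,0],[0,0,0],[0,0,0]], "fingers": [110,110,110,110,110,110,110,110]}}

```text
time: 12.58
ee_pos: [0.4495, -0.0571, 0.0876]
tcp_rot: [-3.122, -0.083, -0.265]
contact_force: [0.1, -0.1, 1.4]
gripper_width: 0.572
grip_force: 0.0
```

Run:
```python
from h import *
plan([grasp(.5114,-.0539,3.2,.0265)])
for w in weights(frame("wrist"),.040): print(np.round(w,4))
```

```text
at [ 0.4495 -0.0571  0.0876] F [ 0.1 -0.1  1.4] w 48.6 grip 0.0 t 12.6
turn [-0.11  0.29 -0.16] n 1 [-0.11  0.29 -0.16]  shift [-0.289  0.009  2.018] n 3 [-0.096  0.003  0.673]
[ 5.2620e-01 -2.0320e-01  9.5521e+00  4.3270e-01  3.7020e+03]
[ 5.23400e-01 -1.32200e-01  1.03854e+01  4.51100e-01  3.70900e+03]
[ 5.1130e-01 -5.3800e-02  3.4033e+00  4.1700e-01  3.4490e+03]
```

Call:
{"op": "carry_out", "data": {"linear": [[-0.1,0,0.67],[-0.1,0,0.67],[-0.1,0,0.67],[0,0,0],[0,0,0],[0,0,0],[0,0,0],[0,0,0]], "turn": [[0,0,0],[0,0,0],[0,0,0],[0,0,0],[0,0,0],[0,0,0],[0,0,0],[0,0,0]], "fingers": [110,110,110,110,255,255,255,255], "grip_force": 70}}

```text
time: 13.62
ee_pos: [0.4541, -0.0577, 0.031]
tcp_rot: [-3.125, -0.085, -0.278]
contact_force: [-3.1, 0.9, 7.1]
gripper_width: 0.256
grip_force: 69.4
```

Run:
```python
from h import *
T=tcp(); U=T.copy(); U[2,3]=.105
V=U.copy(); V[:3,3]=[.558-.060-.085,.159-.01,.105]
a=U.copy(); a[:3,3]=[.46,.06,.105]
plan([U])
```

```text
at [ 0.4541 -0.0577  0.031 ] F [-3.1  0.9  7.1] w 21.8 grip 69.4 t 13.6
turn [0. 0. 0.] n 0 [0. 0. 0.]  shift [ 0.436  0.004 -2.429] n 3 [ 0.145  0.001 -0.81 ]
```

Call:
{"op": "carry_out", "data": {"linear": [[0.145,0,-0.81],[0.145,0,-0.81],[0.145,0,-0.81],[0,0,0]], "turn": [[0,0,0],[0,0,0],[0,0,0],[0,0,0]], "fingers": [255,255,255,255]}}

```text
time: 14.12
ee_pos: [0.4544, -0.0577, 0.1055]
tcp_rot: [-3.125, -0.085, -0.282]
contact_force: [0.0, 0.3, -1.3]
gripper_width: 0.257
grip_force: 68.9
```

```bash
cat >> h.py <<'E'
def held(f,ztop):
    "weights near the tool, as centre and yaw relative to world"
    p=tcp()[:3,3]; return [w for w in weights(f,ztop) if np.hypot(w[0]-p[0],w[1]-p[1])<.085]
E
python3 - <<'E'
from h import *
T=tcp(); f=frame("wrist"); cv2.imwrite("pics/w4.png",f["image"])
for dz in(-.003,0,.003): 
  for w in held(f,.040+T[2,3]-.031+dz): print(dz,np.round(w,4))
h=cv2.cvtColor(f["image"],cv2.COLOR_BGR2HSV).astype(int); m=(abs(h[...,0]-85)<18)&(h[...,1]>25)&(f["P"][...,2]>.07)
q=f["P"][m]; print(len(q),np.percentile(q,[2,50,98],axis=0)); A=np.column_stack([q[:,:2],np.ones(len(q))]); print(np.linalg.lstsq(A,q[:,2],rcond=None)[0])
plan([pose([.445,.155,.105],-86.8,10)])
E
```

```text
-0.003 [ 5.117e-01 -5.340e-02  2.880e+00  4.254e-01  3.568e+03]
0 [ 5.1210e-01 -5.3500e-02  2.8969e+00  4.0750e-01  3.4090e+03]
0.003 [ 5.1240e-01 -5.3400e-02  2.9017e+00  3.8030e-01  3.2310e+03]
20279 [[ 0.44439145 -0.08371285  0.11256841]
 [ 0.50029367 -0.05573876  0.11439135]
 [ 0.53935456 -0.02314541  0.11579216]]
[-0.02657551  0.00968987  0.12832837]
at [ 0.4532 -0.0572  0.1038] F [ 0.3  0.6 -1.9] w 21.8 grip 68.9 t 14.2
turn [ 0.07 -0.12 -0.07] n 1 [ 0.07 -0.12 -0.07]  shift [ 0.125 -7.078 -0.018] n 8 [ 0.016 -0.885 -0.002]
```

View pics/w4.png

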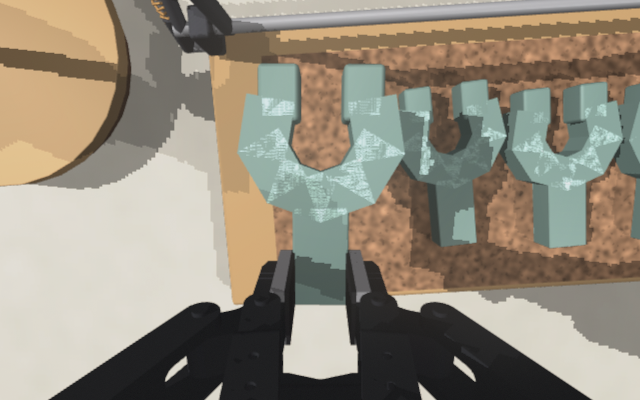

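The held weight sits level with its gap at (321,90). I'm carrying it beside the press.

Call:
{"op": "carry_out", "data": {"linear": [[0.016,-0.87,0],[0.016,-0.87,0],[0.016,-0.87,0],[0.016,-0.87,0],[0.016,-0.87,0],[0.016,-0.87,0],[0.016,-0.87,0],[0.016,-0.87,0],[0,0,0]], "turn": [[0,0,0],[0,0,0],[0,0,0],[0,0,0],[0,0,0],[0,0,0],[0,0,0],[0,0,0],[0,0,0]], "fingers": [255,255,255,255,255,255,255,255,255]}}

```text
time: 15.3
ee_pos: [0.4438, 0.1526, 0.102]
tcp_rot: [-3.124, -0.089, -0.268]
contact_force: [-0.4, -1.5, -1.9]
gripper_width: 0.257
grip_force: 69.0
```

Run:
```python
from h import *
T=tcp(); f=frame("wrist"); cv2.imwrite("pics/w5.png",f["image"])
for w in held(f,T[2,3]+.0085): print(np.round(w,4))
P=f["P"]; z=P[...,2]
for lo,hi in((.04,.06),(.06,.08),(.08,.1),(.1,.12),(.128,.15)):
    m=(z>lo)&(z<hi)&(np.hypot(P[...,0]-.558,P[...,1]-.159)<.02); q=P[m]; print(lo,len(q),np.percentile(q,[2,50,98],axis=0).round(4).tolist() if len(q) else 0)
plan([pose([.4455,.152,.048],-87.1,10)])
```

```text
[5.014e-01 1.571e-01 3.077e+00 4.246e-01 3.464e+03]
0.04 212 [[0.5521, 0.1562, 0.0406], [0.5531, 0.1612, 0.0507], [0.5568, 0.1672, 0.0596]]
0.06 294 [[0.5521, 0.1561, 0.0605], [0.553, 0.1615, 0.0708], [0.5569, 0.1673, 0.0796]]
0.08 356 [[0.5521, 0.1563, 0.0805], [0.5529, 0.1614, 0.0897], [0.5561, 0.167, 0.0991]]
0.1 3 [[0.5518, 0.1613, 0.1003], [0.552, 0.1617, 0.1004], [0.5521, 0.1625, 0.1005]]
0.128 799 [[0.5414, 0.1511, 0.1289], [0.5422, 0.1608, 0.134], [0.5454, 0.1713, 0.1403]]
at [0.444  0.1519 0.1021] F [-0.2 -0.2 -0.9] w 21.7 grip 69.0 t 15.3
turn [-0.03  0.17  0.32] n 1 [-0.03  0.17  0.32]  shift [-0.265 -0.     1.785] n 2 [-0.133 -0.     0.893]
```

View pics/w5.png

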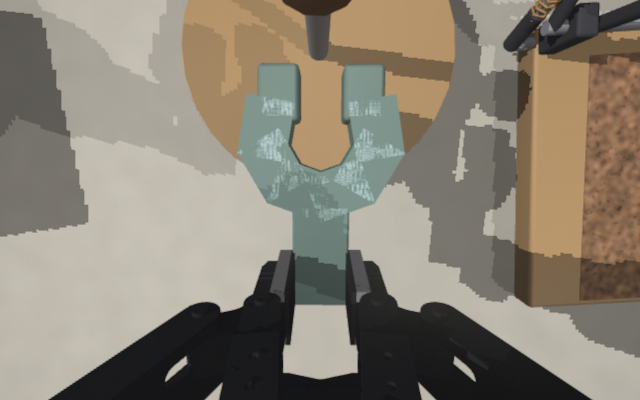

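Stem (317,40) is straight ahead of the gap (321,90), with the measured lateral offset about 1 mm. I'm lowering, then sliding in.

Run:
```python
from h import *
T=tcp(); a=np.radians(3.1); L=T.copy(); L[:3,3]+=[0,.0011,0]; L[2,3]=.047
M=L.copy(); M[:3,3]+=np.array([np.cos(a),np.sin(a),0])*.057; plan([L,M])
```

```text
at [0.444  0.1519 0.1021] F [-0.2 -0.2 -0.9] w 21.7 grip 69.0 t 15.3
turn [0. 0. 0.] n 0 [0. 0. 0.]  shift [-0.312 -0.037  1.811] n 2 [-0.156 -0.019  0.906]
turn [0. 0. 0.] n 0 [0. 0. 0.]  shift [1.872 0.004 0.324] n 3 [0.624 0.001 0.108]
```

Call:
{"op": "carry_out", "data": {"linear": [[-0.104,-0.013,0.604],[-0.104,-0.013,0.604],[-0.104,-0.013,0.604],[0,0,0],[0.312,0,0.054],[0.312,0,0.054],[0.312,0,0.054],[0.312,0,0.054],[0,0,0]], "turn": [[0,0,0],[0,0,0],[0,0,0],[0,0,0],[0,0,0],[0,0,0],[0,0,0],[0,0,0],[0,0,0]], "fingers": [255,255,255,255,255,255,255,255,255]}}

```text
time: 16.48
ee_pos: [0.4844, 0.155, 0.049]
tcp_rot: [-3.123, -0.085, -0.275]
contact_force: [-0.0, 0.0, -2.0]
gripper_width: 0.259
grip_force: 45.9
```

Run:
```python
from h import *
plan([])
T=tcp(); f=frame("wrist")
for w in held(f,T[2,3]+.0085): print(np.round(w,4))
P=f["P"]; z=P[...,2]
for lo,hi in((.06,.09),(.09,.12)):
    m=(z>lo)&(z<hi)&(np.hypot(P[...,0]-.558,P[...,1]-.161)<.02); q=P[m]; print(lo,len(q),np.percentile(q,[2,50,98],axis=0).round(4).tolist() if len(q) else 0)
```

```text
at [0.4844 0.155  0.049 ] F [-0.  0. -2.] w 22.0 grip 45.9 t 16.5
[5.4090e-01 1.5910e-01 2.7578e+00 2.9350e-01 2.9150e+03]
0.06 0 0
0.09 0 0
```

Call:
{"op": "carry_out", "data": {"linear": [[0.28,0,0.05],[0.28,0,0.05],[0,0,0],[0,0,0],[0,0,0]], "turn": [[0,0,0],[0,0,0],[0,0,0],[0,0,0],[0,0,0]], "fingers": [255,255,255,255,255]}}

```text
time: 17.15
ee_pos: [0.5, 0.1558, 0.0484]
tcp_rot: [-3.124, -0.085, -0.273]
contact_force: [0.1, 1.0, -2.2]
gripper_width: 0.253
grip_force: 73.0
```

Run:
```python
from h import *
T=tcp(); f=frame("wrist"); cv2.imwrite("pics/w6.png",f["image"])
for w in held(f,T[2,3]+.0085): print(np.round(w,4))
h=cv2.cvtColor(f["image"],cv2.COLOR_BGR2HSV).astype(int); m=(abs(h[...,0]-85)<18)&(h[...,1]>25)&(f["P"][...,1]>.1)
q=f["P"][m]; print(len(q),np.percentile(q,[2,50,98],axis=0))
L=T.copy(); L[2,3]=.0385; plan([L])
```

```text
[ 5.4520e-01  1.5890e-01  2.1325e+00 -1.6750e-01  1.1420e+03]
6629 [[0.48771418 0.12934642 0.05600383]
 [0.51446261 0.1562724  0.05731431]
 [0.54759941 0.17959312 0.0610427 ]]
at [0.5001 0.1559 0.0485] F [-0.1  0.7 -0.2] w 21.5 grip 73.0 t 17.2
turn [-0.   -0.01  0.  ] n 1 [-0.   -0.01  0.  ]  shift [-0.059  0.001  0.328] n 1 [-0.059  0.001  0.328]
```

View pics/w6.png

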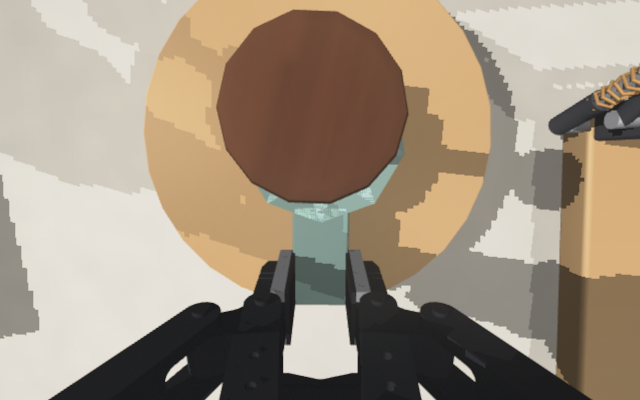

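The ring is under the knob around the stem. I'm lowering it home and releasing.

Call:
{"op": "carry_out", "data": {"linear": [[-0.03,0,0.16],[-0.03,0,0.18],[0,0,0],[0,0,0],[0,0,0],[0,0,0]], "turn": [[0,0,0],[0,0,0],[0,0,0],[0,0,0],[0,0,0],[0,0,0]], "fingers": [255,255,255,150,150,150]}}

```text
time: 17.95
ee_pos: [0.5003, 0.1558, 0.0381]
tcp_rot: [-3.124, -0.085, -0.273]
contact_force: [0.4, 0.2, 0.6]
gripper_width: 0.408
grip_force: 0.0
```

Call:
{"op": "carry_out", "data": {"linear": [[0,0,-0.4],[0,0,-0.8],[0,0,-1],[0,0,-1],[0,0,-0.5],[0,0.8,0],[0,0.8,0],[0,0.8,0],[0,0.8,0],[0,0.8,0],[0,0.8,0],[0,0.8,0],[0,0.8,0],[0,0.8,0],[0,0.8,0],[0,0.8,0],[0,0,0]], "turn": [[0,0,0],[0,0,0],[0,0,0],[0,0,0],[0,0,0],[0,0,0],[0,0,0],[0,0,0],[0,0,0],[0,0,0],[0,0,0],[0,0,0],[0,0,0],[0,0,0],[0,0,0],[0,0,0],[0,0,0]], "fingers": [150,150,150,110,110,110,110,110,110,110,110,110,110,110,110,110,110]}}

```text
time: 20.08
ee_pos: [0.4953, -0.1099, 0.1474]
tcp_rot: [-3.124, -0.081, -0.273]
contact_force: [-0.0, 0.2, -0.5]
gripper_width: 0.568
grip_force: 0.0
```

Run:
```python
from h import *
plan([])
f=frame("wrist")
W=weights(f,.040)
for w in W: print("w",np.round(w,4))
g=frame("top"); h=cv2.cvtColor(g["image"],cv2.COLOR_BGR2HSV).astype(int); P=g["P"]; m=(abs(h[...,0]-85)<18)&(h[...,1]>25)&(P[...,1]>.06)&(np.hypot(P[...,0]-.558,P[...,1]-.159)<.09)
q=P[m]; print(len(q),np.percentile(q,[2,50,98],axis=0).round(4).tolist())
w=min((w for w in W),key=lambda w:abs(w[1]+.132)); plan([grasp(*w[:3],.09),grasp(*w[:3],.030)])
```

```text
at [ 0.4953 -0.1099  0.1474] F [-0.   0.2 -0.5] w 48.2 grip 0.0 t 20.1
w [ 5.3320e-01 -2.7740e-01  4.0841e+00  3.6890e-01  3.5290e+03]
w [ 5.2680e-01 -2.0490e-01  9.2251e+00  3.8090e-01  3.4370e+03]
w [ 5.2390e-01 -1.3290e-01  9.7421e+00  3.5500e-01  3.2080e+03]
714 [[0.49, 0.1281, 0.0458], [0.5402, 0.1519, 0.0486], [0.583, 0.1854, 0.0513]]
at [ 0.4951 -0.1085  0.1472] F [-1.   0.6 -0.5] w 48.1 grip 0.0 t 20.2
turn [ 1.1   0.04 -6.57] n 1 [ 1.1   0.04 -6.57]  shift [-1.503  0.964  1.67 ] n 2 [-0.752  0.482  0.835]
turn [0. 0. 0.] n 0 [0. 0. 0.]  shift [-0.347  0.     1.97 ] n 3 [-0.116  0.     0.657]
```

Call:
{"op": "carry_out", "data": {"linear": [[0,0,0],[-0.75,0.48,0.55],[-0.75,0.48,0.55],[0,0,0.57],[0,0,0],[-0.116,0,0.657],[-0.116,0,0.657],[-0.116,0,0.657],[0,0,0],[0,0,0],[0,0,0],[0,0,0],[0,0,0]], "turn": [[1.1,0,-6.5],[0,0,0],[0,0,0],[0,0,0],[0,0,0],[0,0,0],[0,0,0],[0,0,0],[0,0,0],[0,0,0],[0,0,0],[0,0,0],[0,0,0]], "fingers": [110,110,110,110,110,110,110,110,110,255,255,255,255]}}

```text
time: 21.8
ee_pos: [0.4663, -0.1438, 0.0321]
tcp_rot: [-3.106, -0.264, -0.275]
contact_force: [-1.2, 1.2, 5.6]
gripper_width: 0.252
grip_force: 69.4
```

Run:
```python
from h import *
U=tcp(); z0=U[2,3]; print(z0); U[2,3]=.11; plan([U, pose([.445,.152,.11],-87,10)])
```

```text
0.032118457316201096
at [ 0.4663 -0.1438  0.0321] F [-1.2  1.2  5.6] w 21.5 grip 69.4 t 21.8
turn [0. 0. 0.] n 0 [0. 0. 0.]  shift [ 0.457  0.006 -2.556] n 3 [ 0.152  0.002 -0.852]
turn [-1.05 -0.14  6.63] n 1 [-1.05 -0.14  6.63]  shift [-0.191 -9.885 -0.034] n 11 [-0.017 -0.899 -0.003]
```

Call:
{"op": "carry_out", "data": {"linear": [[0.152,0,-0.852],[0.152,0,-0.852],[0.152,0,-0.852],[0,0,0],[-0.02,-0.9,0],[-0.02,-0.9,0],[-0.02,-0.9,0],[-0.02,-0.9,0],[-0.02,-0.9,0],[-0.02,-0.9,0],[-0.02,-0.9,0],[-0.02,-0.9,0],[-0.02,-0.9,0],[-0.02,-0.9,0],[0,-0.9,0],[0,0,0]], "turn": [[0,0,0],[0,0,0],[0,0,0],[-1,0,6.6],[0,0,0],[0,0,0],[0,0,0],[0,0,0],[0,0,0],[0,0,0],[0,0,0],[0,0,0],[0,0,0],[0,0,0],[0,0,0],[0,0,0]], "fingers": [255,255,255,255,255,255,255,255,255,255,255,255,255,255,255,255]}}

```text
time: 23.8
ee_pos: [0.443, 0.1542, 0.1076]
tcp_rot: [-3.122, -0.087, -0.271]
contact_force: [-0.4, -0.3, -1.8]
gripper_width: 0.256
grip_force: 69.0
```

```bash
cat >> h.py <<'E'
def align(ztcp):
    "held weight against the stem: lower to ztcp then slide on"
    T=tcp(); f=frame("wrist"); w=held(f,T[2,3]+.0085)[0]; P=f["P"]; z=P[...,2]
    m=(z>.05)&(z<.1)&(np.hypot(P[...,0]-.558,P[...,1]-.161)<.02); q=P[m]; lo,hi=np.percentile(q,[2,98],axis=0)
    k=P[(z>.128)&(z<.15)&(np.hypot(P[...,0]-.55,P[...,1]-.161)<.03)]; ky=np.percentile(k[:,1],[2,98]).mean() if len(k) else None
    s=np.array([lo[0]+.006,(lo[1]+hi[1])/2]); a=np.radians(w[2]); d=s-w[:2]
    fw=d@[np.cos(a),np.sin(a)]; lat=d@[-np.sin(a),np.cos(a)]
    print("weight",np.round(w,4),"stem",s.round(4),"knob y",ky,"fwd",round(fw,4),"lat",round(lat,4),"held offset",np.round(w[:2]-T[:2,3],4))
    L=T.copy(); L[:2,3]+=lat*np.array([-np.sin(a),np.cos(a)]); L[2,3]=ztcp; M=L.copy(); M[:2,3]+=fw*np.array([np.cos(a),np.sin(a)]); plan([L,M])
E
python3 - <<'E'
from h import *
align(.066)
E
```

```text
weight [5.0160e-01 1.5840e-01 2.7312e+00 4.1690e-01 3.4070e+03] stem [0.558  0.1618] knob y 0.16111818638781256 fwd 0.0565 lat 0.0007 held offset [0.0586 0.0041]
at [0.4431 0.1535 0.1076] F [-0.5  0.2 -1.9] w 21.7 grip 69.0 t 23.9
turn [ 0.03 -0.   -0.05] n 1 [ 0.03 -0.   -0.05]  shift [-0.242 -0.046  1.364] n 2 [-0.121 -0.023  0.682]
turn [0. 0. 0.] n 0 [0. 0. 0.]  shift [1.855 0.015 0.325] n 2 [0.927 0.008 0.163]
```

Call:
{"op": "carry_out", "data": {"linear": [[-0.12,-0.02,0.68],[-0.12,-0.02,0.68],[0,0,0],[0.31,0,0.054],[0.31,0,0.054],[0.31,0,0.054],[0.31,0,0.054],[0.31,0,0.054],[0.3,0,0.054],[0,0,0],[0,0,0]], "turn": [[0,0,0],[0,0,0],[0,0,0],[0,0,0],[0,0,0],[0,0,0],[0,0,0],[0,0,0],[0,0,0],[0,0,0],[0,0,0]], "fingers": [255,255,255,255,255,255,255,255,255,255,255]}}

```text
time: 25.22
ee_pos: [0.4996, 0.1573, 0.0662]
tcp_rot: [-3.122, -0.082, -0.272]
contact_force: [0.3, 0.5, -1.8]
gripper_width: 0.254
grip_force: 69.1
```

Run:
```python
from h import *
T=tcp(); f=frame("wrist"); h=cv2.cvtColor(f["image"],cv2.COLOR_BGR2HSV).astype(int); m=(abs(h[...,0]-85)<18)&(h[...,1]>25)&(f["P"][...,1]>.1)
q=f["P"][m]; print(len(q),np.percentile(q,[2,50,98],axis=0).round(4).tolist(),"expected centre",T[:2,3]+[.0586,.0041])
L=T.copy(); L[2,3]=.0567; plan([L])
```

```text
9261 [[0.4884, 0.1298, 0.0724], [0.5254, 0.1585, 0.0738], [0.5726, 0.193, 0.1177]] expected centre [0.55815229 0.16143377]
at [0.4995 0.1573 0.0662] F [ 0.2  0.1 -1.6] w 21.6 grip 69.1 t 25.3
turn [-0. -0. -0.] n 1 [-0. -0. -0.]  shift [-0.052  0.     0.312] n 1 [-0.052  0.     0.312]
```

Call:
{"op": "carry_out", "data": {"linear": [[-0.025,0,0.14],[-0.025,0,0.14],[0,0,0],[0,0,0],[0,0,0],[0,0,0],[0,0,-0.4],[0,0,-0.8],[0,0,-1],[0,0,-1],[0,0,0]], "turn": [[0,0,0],[0,0,0],[0,0,0],[0,0,0],[0,0,0],[0,0,0],[0,0,0],[0,0,0],[0,0,0],[0,0,0],[0,0,0]], "fingers": [255,255,255,150,150,150,150,150,150,110,110]}}

```text
time: 26.65
ee_pos: [0.4852, 0.1566, 0.1563]
tcp_rot: [-3.12, -0.082, -0.284]
contact_force: [0.3, 0.4, 0.6]
gripper_width: 0.57
grip_force: 0.0
```

Call:
{"op": "carry_out", "data": {"linear": [[0,0.9,0],[0,0.9,0],[0,0.9,0],[0,0.9,0],[0,0.9,0],[0,0.9,0],[0,0.9,0],[0,0.9,0],[0,0.9,0],[0,0.9,0],[0,0.9,0],[0,0.9,0],[0,0,0]], "turn": [[0,0,0],[0,0,0],[0,0,0],[0,0,0],[0,0,0],[0,0,0],[0,0,0],[0,0,0],[0,0,0],[0,0,0],[0,0,0],[0,0,0],[0,0,0]], "fingers": [110,110,110,110,110,110,110,110,110,110,110,110,110]}}

```text
time: 28.28
ee_pos: [0.5, -0.1685, 0.1509]
tcp_rot: [-3.122, -0.078, -0.271]
contact_force: [-0.1, 0.3, 1.1]
gripper_width: 0.566
grip_force: 0.0
```

```bash
cat >> h.py <<'E'
def after(yt):
    W=weights(frame("wrist"),.040)
    for w in W: print("w",np.round(w,4))
    g=frame("top"); h=cv2.cvtColor(g["image"],cv2.COLOR_BGR2HSV).astype(int); P=g["P"]; m=(abs(h[...,0]-85)<18)&(h[...,1]>25)&(P[...,1]>.06)&(np.hypot(P[...,0]-.558,P[...,1]-.159)<.09)
    q=P[m]; print(len(q),np.percentile(q,[2,50,98],axis=0).round(4).tolist())
    w=min(W,key=lambda w:abs(w[1]-yt)); plan([grasp(*w[:3],.09),grasp(*w[:3],.030)])
E
python3 -c "
from h import *
after(-.205)"
```

```text
w [ 5.3340e-01 -2.7790e-01  4.3456e+00  3.7120e-01  3.4020e+03]
w [ 5.2720e-01 -2.0550e-01  7.4882e+00  2.8310e-01  2.9820e+03]
874 [[0.4899, 0.1272, 0.0475], [0.5392, 0.1499, 0.0663], [0.5829, 0.1861, 0.0693]]
at [ 0.4998 -0.1668  0.1508] F [0.3 0.2 0.3] w 48.2 grip 0.0 t 28.4
turn [ 0.58  0.08 -4.46] n 1 [ 0.58  0.08 -4.46]  shift [-1.597  1.4    1.776] n 2 [-0.798  0.7    0.888]
turn [0. 0. 0.] n 0 [0. 0. 0.]  shift [-0.347  0.     1.97 ] n 3 [-0.116  0.     0.657]
```

Call:
{"op": "carry_out", "data": {"linear": [[0,0,0],[-0.78,0.66,0.6],[-0.78,0.66,0.6],[0,0,0.57],[0,0,0],[-0.116,0,0.657],[-0.116,0,0.657],[-0.116,0,0.657],[0,0,0],[0,0,0],[0,0,0],[0,0,0],[0,0,0]], "turn": [[0.8,0,-5.7],[0,0,0],[0,0,0],[0,0,0],[0,0,0],[0,0,0],[0,0,0],[0,0,0],[0,0,0],[0,0,0],[0,0,0],[0,0,0],[0,0,0]], "fingers": [110,110,110,110,110,110,110,110,110,255,255,255,255]}}

```text
time: 30.0
ee_pos: [0.4714, -0.213, 0.0333]
tcp_rot: [-3.11, -0.239, -0.277]
contact_force: [-0.2, 1.5, 6.9]
gripper_width: 0.252
grip_force: 68.8
```

Run:
```python
from h import *
U=tcp(); U[2,3]=.115; plan([U, pose([.445,.152,.115],-87,10)])
for w in weights(frame("wrist"),.040): print(np.round(w,4))
```

```text
at [ 0.4714 -0.213   0.0333] F [-0.2  1.5  6.9] w 21.4 grip 68.8 t 30.0
turn [0. 0. 0.] n 0 [0. 0. 0.]  shift [ 0.481  0.01  -2.682] n 3 [ 0.16   0.003 -0.894]
turn [-0.81 -0.17  5.72] n 1 [-0.81 -0.17  5.72]  shift [ -0.238 -12.195  -0.042] n 14 [-0.017 -0.871 -0.003]
[ 5.3330e-01 -2.7780e-01  4.2608e+00  2.8400e-01  2.3370e+03]
[ 5.2730e-01 -2.0460e-01  7.2625e+00  3.2720e-01  3.1210e+03]
```

Call:
{"op": "carry_out", "data": {"linear": [[0.16,0,-0.9],[0.16,0,-0.9],[0.16,0,-0.9],[0,0,0],[-0.02,-0.87,0],[-0.02,-0.87,0],[-0.02,-0.87,0],[-0.02,-0.87,0],[-0.02,-0.87,0],[-0.02,-0.87,0],[-0.02,-0.87,0],[-0.02,-0.87,0],[-0.02,-0.87,0],[-0.02,-0.87,0],[-0.02,-0.87,0],[-0.02,-0.87,0],[0,-0.87,0],[0,-0.87,0],[0,0,0]], "turn": [[0,0,0],[0,0,0],[0,0,0],[-0.8,0,5.7],[0,0,0],[0,0,0],[0,0,0],[0,0,0],[0,0,0],[0,0,0],[0,0,0],[0,0,0],[0,0,0],[0,0,0],[0,0,0],[0,0,0],[0,0,0],[0,0,0],[0,0,0]], "fingers": [255,255,255,255,255,255,255,255,255,255,255,255,255,255,255,255,255,255,255]}}

```text
time: 32.42
ee_pos: [0.4428, 0.1535, 0.1127]
tcp_rot: [-3.122, -0.087, -0.271]
contact_force: [0.2, -0.9, -2.0]
gripper_width: 0.251
grip_force: 68.5
```

Run:
```python
from h import *
align(.086)
```

```text
weight [4.9950e-01 1.5630e-01 1.6972e+00 4.0840e-01 3.3480e+03] stem [0.5456 0.161 ] knob y 0.16107510756807408 fwd 0.0463 lat 0.0034 held offset [0.0566 0.0028]
at [0.443  0.1527 0.1127] F [-0.2  0.4 -1.6] w 21.9 grip 68.5 t 32.5
turn [ 0.03 -0.   -0.05] n 1 [ 0.03 -0.   -0.05]  shift [-0.155 -0.136  0.878] n 1 [-0.155 -0.136  0.878]
turn [0. 0. 0.] n 0 [0. 0. 0.]  shift [1.519 0.04  0.265] n 2 [0.759 0.02  0.133]
```

Call:
{"op": "carry_out", "data": {"linear": [[-0.08,-0.055,0.44],[-0.08,-0.055,0.44],[0,0,0],[0.32,0.005,0.055],[0.32,0.005,0.055],[0.32,0.005,0.055],[0.32,0.005,0.055],[0.32,0.005,0.055],[0.32,0.005,0.055],[0,0,0],[0,0,0]], "turn": [[0,0,0],[0,0,0],[0,0,0],[0,0,0],[0,0,0],[0,0,0],[0,0,0],[0,0,0],[0,0,0],[0,0,0],[0,0,0]], "fingers": [255,255,255,255,255,255,255,255,255,255,255]}}

```text
time: 33.85
ee_pos: [0.5015, 0.158, 0.0864]
tcp_rot: [-3.122, -0.082, -0.272]
contact_force: [0.8, -0.0, -1.9]
gripper_width: 0.255
grip_force: 68.5
```

Run:
```python
from h import *
T=tcp(); f=frame("wrist"); h=cv2.cvtColor(f["image"],cv2.COLOR_BGR2HSV).astype(int); m=(abs(h[...,0]-85)<18)&(h[...,1]>25)&(f["P"][...,1]>.1)
q=f["P"][m]; print(len(q),np.percentile(q,[2,50,98],axis=0).round(4).tolist(),"expected centre",T[:2,3]+[.0566,.0028])
L=T.copy(); L[2,3]-=.010; plan([L])
```

```text
13351 [[0.4889, 0.1298, 0.0912], [0.5353, 0.1586, 0.0927], [0.5857, 0.1925, 0.14]] expected centre [0.5580982  0.16076269]
at [0.5014 0.158  0.0863] F [ 0.7 -0.7 -2.7] w 21.3 grip 68.5 t 33.9
turn [-0. -0.  0.] n 1 [-0. -0.  0.]  shift [-0.054  0.001  0.329] n 1 [-0.054  0.001  0.329]
```

Call:
{"op": "carry_out", "data": {"linear": [[-0.025,0,0.15],[-0.025,0,0.155],[0,0,0],[0,0,0],[0,0,0],[0,0,0],[0,0,-0.4],[0,0,-0.8],[0,0,-1],[0,0,-0.6],[0,0,0]], "turn": [[0,0,0],[0,0,0],[0,0,0],[0,0,0],[0,0,0],[0,0,0],[0,0,0],[0,0,0],[0,0,0],[0,0,0],[0,0,0]], "fingers": [255,255,255,150,150,150,150,150,150,110,110]}}

```text
time: 35.28
ee_pos: [0.4886, 0.1573, 0.1627]
tcp_rot: [-3.121, -0.082, -0.281]
contact_force: [0.1, 0.5, 0.5]
gripper_width: 0.566
grip_force: 0.0
```

Call:
{"op": "carry_out", "data": {"linear": [[0,0.9,0],[0,0.9,0],[0,0.9,0],[0,0.9,0],[0,0.9,0],[0,0.9,0],[0,0.9,0],[0,0.9,0],[0,0.9,0],[0,0.9,0],[0,0.9,0],[0,0.9,0],[0,0.9,0],[0,0.9,0],[0,0,0]], "turn": [[0,0,0],[0,0,0],[0,0,0],[0,0,0],[0,0,0],[0,0,0],[0,0,0],[0,0,0],[0,0,0],[0,0,0],[0,0,0],[0,0,0],[0,0,0],[0,0,0],[0,0,0]], "fingers": [110,110,110,110,110,110,110,110,110,110,110,110,110,110,110]}}

```text
time: 37.15
ee_pos: [0.507, -0.2216, 0.1583]
tcp_rot: [-3.122, -0.078, -0.271]
contact_force: [-0.3, -0.6, -0.0]
gripper_width: 0.571
grip_force: 0.0
```

```bash
python3 -c "
from h import *
after(-.278)"
```

```text
w [ 5.3430e-01 -2.7860e-01  4.6732e+00  2.8650e-01  3.0110e+03]
991 [[0.4891, 0.126, 0.0482], [0.5371, 0.1476, 0.0843], [0.5821, 0.1841, 0.087]]
at [ 0.5068 -0.2199  0.1583] F [ 0.1 -0.2 -0.9] w 48.1 grip 0.0 t 37.2
turn [ 0.08  0.08 -1.68] n 1 [ 0.08  0.08 -1.68]  shift [-1.622  2.025  2.026] n 3 [-0.541  0.675  0.675]
turn [0. 0. 0.] n 0 [0. 0. 0.]  shift [-0.347  0.     1.97 ] n 3 [-0.116  0.     0.657]
```

Call:
{"op": "carry_out", "data": {"linear": [[0,0,0],[-0.54,0.675,0.46],[-0.54,0.675,0.46],[-0.54,0.675,0.46],[0,0,0.65],[0,0,0],[-0.116,0,0.657],[-0.116,0,0.657],[-0.116,0,0.657],[0,0,0],[0,0,0],[0,0,0],[0,0,0],[0,0,0]], "turn": [[0,0,-1.7],[0,0,0],[0,0,0],[0,0,0],[0,0,0],[0,0,0],[0,0,0],[0,0,0],[0,0,0],[0,0,0],[0,0,0],[0,0,0],[0,0,0],[0,0,0]], "fingers": [110,110,110,110,110,110,110,110,110,110,255,255,255,255]}}

```text
time: 39.0
ee_pos: [0.4762, -0.2851, 0.0329]
tcp_rot: [-3.124, -0.129, -0.277]
contact_force: [-1.6, 1.3, 6.3]
gripper_width: 0.255
grip_force: 69.4
```

Run:
```python
from h import *
U=tcp(); U[2,3]=.115; plan([U, pose([.445,.154,.115],-86,10)])
for w in weights(frame("wrist"),.040): print(np.round(w,4))
```

```text
at [ 0.4762 -0.2851  0.0329] F [-1.6  1.3  6.3] w 21.7 grip 69.4 t 39.0
turn [0. 0. 0.] n 0 [0. 0. 0.]  shift [ 0.481  0.013 -2.695] n 3 [ 0.16   0.004 -0.898]
turn [ 0.14 -0.11  0.75] n 1 [ 0.14 -0.11  0.75]  shift [-1.5000e-02 -1.4674e+01 -3.0000e-03] n 16 [-0.001 -0.917 -0.   ]
[ 5.3350e-01 -2.7940e-01  4.5548e+00  3.5580e-01  3.2120e+03]
```

Call:
{"op": "carry_out", "data": {"linear": [[0.16,0,-0.9],[0.16,0,-0.9],[0.16,0,-0.9],[0,-0.92,0],[0,-0.92,0],[0,-0.92,0],[0,-0.92,0],[0,-0.92,0],[0,-0.92,0],[0,-0.92,0],[0,-0.92,0],[0,-0.92,0],[0,-0.92,0],[0,-0.92,0],[0,-0.92,0],[0,-0.92,0],[0,-0.92,0],[0,-0.92,0],[0,-0.87,0],[0,0,0]], "turn": [[0,0,0],[0,0,0],[0,0,0],[0,0,0],[0,0,0],[0,0,0],[0,0,0],[0,0,0],[0,0,0],[0,0,0],[0,0,0],[0,0,0],[0,0,0],[0,0,0],[0,0,0],[0,0,0],[0,0,0],[0,0,0],[0,0,0],[0,0,0]], "fingers": [255,255,255,255,255,255,255,255,255,255,255,255,255,255,255,255,255,255,255,255]}}

```text
time: 41.55
ee_pos: [0.4384, 0.1555, 0.1115]
tcp_rot: [-3.123, -0.133, -0.272]
contact_force: [-0.1, -0.5, -1.9]
gripper_width: 0.251
grip_force: 69.0
```

Run:
```python
from h import *
T=tcp(); f=frame("wrist"); cv2.imwrite("pics/w7.png",f["image"])
w=held(f,T[2,3]+.007)[0]; s=np.array([.558,.1613]); a=np.radians(w[2]); d=s-w[:2]; fw=d@[np.cos(a),np.sin(a)]; lat=d@[-np.sin(a),np.cos(a)]
print(np.round(w,4),fw,lat,"off",w[:2]-T[:2,3])
L=T.copy(); L[:2,3]+=lat*np.array([-np.sin(a),np.cos(a)]); L[2,3]=.104; M=L.copy(); M[:2,3]+=fw*np.array([np.cos(a),np.sin(a)]); plan([L,M])
```

```text
[4.958e-01 1.613e-01 4.430e+00 4.209e-01 3.438e+03] 0.06201322044575824 -0.004850895579820403 off [0.05743617 0.00583627]
at [0.4386 0.1548 0.1116] F [-0.2 -0.5 -1.2] w 21.1 grip 69.0 t 41.6
turn [ 0.03 -0.01 -0.06] n 1 [ 0.03 -0.01 -0.06]  shift [-0.05   0.135  0.248] n 1 [-0.05   0.135  0.248]
turn [0. 0. 0.] n 0 [0. 0. 0.]  shift [2.036 0.016 0.357] n 3 [0.679 0.005 0.119]
```

View pics/w7.png

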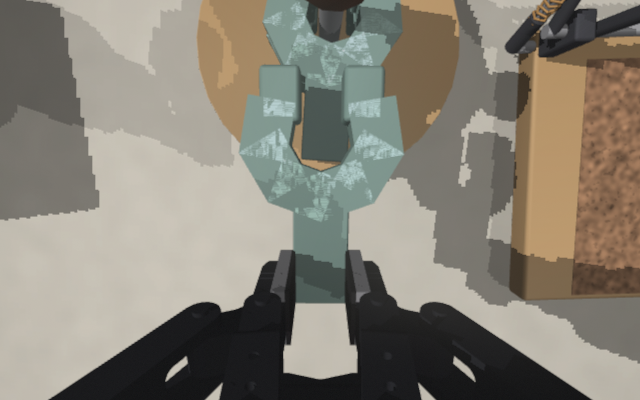

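Stack of three round the stem at (330,30), and the fourth is aligned ahead with its gap at (322,100).

Call:
{"op": "carry_out", "data": {"linear": [[-0.05,0.145,0.25],[0,0,0],[0.34,0,0.06],[0.34,0,0.06],[0.34,0,0.06],[0.34,0,0.06],[0.34,0,0.06],[0.33,0,0.06],[0,0,0],[0,0,0]], "turn": [[0,0,0],[0,0,0],[0,0,0],[0,0,0],[0,0,0],[0,0,0],[0,0,0],[0,0,0],[0,0,0],[0,0,0]], "fingers": [255,255,255,255,255,255,255,255,255,255]}}

```text
time: 42.85
ee_pos: [0.5007, 0.1552, 0.104]
tcp_rot: [-3.123, -0.129, -0.272]
contact_force: [-0.4, -0.0, -2.3]
gripper_width: 0.256
grip_force: 69.0
```

Run:
```python
from h import *
T=tcp(); f=frame("wrist"); h=cv2.cvtColor(f["image"],cv2.COLOR_BGR2HSV).astype(int); m=(abs(h[...,0]-85)<18)&(h[...,1]>25)&(f["P"][...,1]>.1)
q=f["P"][m]; print(len(q),np.percentile(q,[2,50,98],axis=0).round(4).tolist(),"expected centre",T[:2,3]+[.0574,.0058])
plan([])
```

```text
15856 [[0.4898, 0.1304, 0.1092], [0.5404, 0.1567, 0.1107], [0.5859, 0.1915, 0.1123]] expected centre [0.55809368 0.16097239]
at [0.5006 0.1552 0.104 ] F [-0.3 -0.  -1.5] w 21.5 grip 69.0 t 42.9
```

Call:
{"op": "carry_out", "data": {"linear": [[-0.025,0,0.15],[-0.025,0,0.155],[0,0,0],[0,0,0],[0,0,0],[0,0,0],[0,0,-0.4],[0,0,-0.8],[0,0,-1],[0,0,-1],[0,0,0]], "turn": [[0,0,0],[0,0,0],[0,0,0],[0,0,0],[0,0,0],[0,0,0],[0,0,0],[0,0,0],[0,0,0],[0,0,0],[0,0,0]], "fingers": [255,255,255,150,150,150,150,150,150,150,150]}}

```text
time: 44.28
ee_pos: [0.4863, 0.1544, 0.1934]
tcp_rot: [-3.121, -0.129, -0.285]
contact_force: [0.3, -0.7, -1.5]
gripper_width: 0.413
grip_force: 0.0
```

Call:
{"op": "carry_out", "data": {"linear": [[-0.6,0.5,-0.5],[-0.6,0.9,-0.5],[0,0.9,0],[0,0.9,0],[0,0.9,0],[0,0.9,0],[0,0.9,0],[0,0.9,0],[0,0,0]], "turn": [[0,-10,0],[0,0,0],[0,0,0],[0,0,0],[0,0,0],[0,0,0],[0,0,0],[0,0,0],[0,0,0]], "fingers": [150,150,150,150,150,150,150,150,150]}}

```text
time: 45.4
ee_pos: [0.4627, -0.0534, 0.2157]
tcp_rot: [3.137, 0.124, -0.002]
contact_force: [-0.1, -0.7, -1.2]
gripper_width: 0.418
grip_force: 0.0
```

Run:
```python
from h import *
f=frame("scene"); cv2.imwrite("pics/s8.png",cv2.resize(f["image"][120:340,180:460],None,fx=2.5,fy=2.5))
g=frame("top"); h=cv2.cvtColor(g["image"],cv2.COLOR_BGR2HSV).astype(int); P=g["P"]; m=(abs(h[...,0]-85)<18)&(h[...,1]>25)&(P[...,1]>.06)&(np.hypot(P[...,0]-.558,P[...,1]-.159)<.09)
q=P[m]; print(len(q),np.percentile(q,[2,50,98],axis=0).round(4).tolist())
for k in (g,f):
    h=cv2.cvtColor(k["image"],cv2.COLOR_BGR2HSV); P=k["P"]; z=P[...,2]; m=(h[...,0]<14)&(h[...,1]>200)&(h[...,2]>90)&(z>.16)&(z<.21)&(P[...,0]<.65)&(P[...,0]>.5)&(P[...,1]<-.1)&(P[...,1]>-.25)
    q=P[m]; print(len(q),np.percentile(q,[2,50,98],axis=0).round(4).tolist() if len(q) else 0)
plan([])
```

```text
1128 [[0.488, 0.1257, 0.0487], [0.5371, 0.1462, 0.102], [0.583, 0.1866, 0.105]]
156 [[0.6008, -0.2008, 0.1863], [0.6072, -0.1606, 0.1882], [0.613, -0.1189, 0.1902]]
135 [[0.601, -0.201, 0.1846], [0.6069, -0.1637, 0.1879], [0.6129, -0.12, 0.1907]]
at [ 0.4626 -0.052   0.216 ] F [ 0.8  0.8 -0.1] w 35.1 grip 0.0 t 45.5
```

View pics/s8.png

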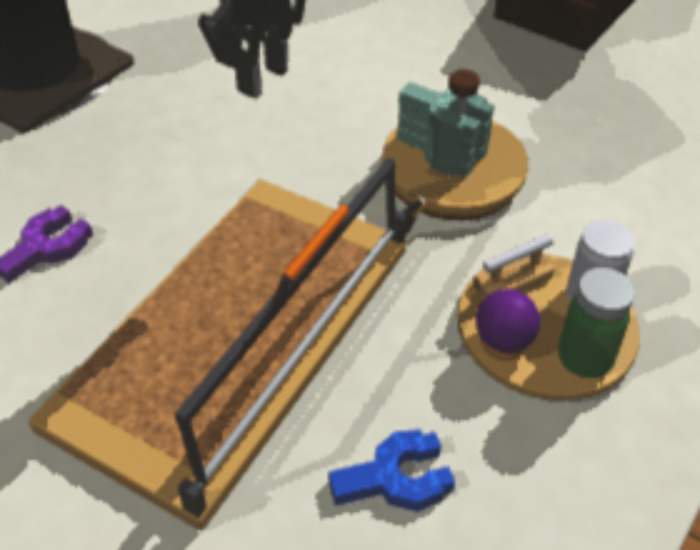

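All four weights are stacked on the press, the carrier is empty and the bar is still open with its handle at (320,240). The bystanders haven't moved. Next is closing the bar.

Run:
```python
from h import *
plan([pose([.607,-.1605,.24],6.6),pose([.607,-.1605,.165],6.6)])
r=.1366; A=np.radians(94.8-np.arange(15)*86.5/14); print(np.round(np.column_stack([np.diff(-r*np.cos(A)),-np.diff(r*np.sin(A))])/.03,3).tolist())
```

```text
at [ 0.4626 -0.052   0.216 ] F [ 0.8  0.8 -0.1] w 35.1 grip 0.0 t 45.5
turn [ 3.000e-02  1.500e-01 -9.194e+01] n 10 [ 0.    0.01 -9.19]  shift [-4.146  4.365 -0.801] n 5 [-0.829  0.873 -0.16 ]
turn [0. 0. 0.] n 0 [0. 0. 0.]  shift [0.  0.  2.5] n 3 [0.    0.    0.833]
[[-0.491, -0.015], [-0.489, 0.038], [-0.482, 0.091], [-0.47, 0.142], [-0.452, 0.192], [-0.428, 0.239], [-0.4, 0.284], [-0.367, 0.325], [-0.33, 0.363], [-0.289, 0.397], [-0.245, 0.425], [-0.198, 0.449], [-0.148, 0.468], [-0.097, 0.481]]
```

Call:
{"op": "carry_out", "data": {"linear": [[0,0,-0.8],[0,0,0],[0,0,0],[0,0,0],[0,0,0],[0,0,0],[0,0,0],[0,0,0],[0,0,0],[0,0,0],[-0.829,0.873,0],[-0.829,0.873,0],[-0.829,0.873,0],[-0.829,0.873,0],[-0.829,0.873,0],[0,0,0]], "turn": [[0,0,-9.2],[0,0,-9.2],[0,0,-9.2],[0,0,-9.2],[0,0,-9.2],[0,0,-9.2],[0,0,-9.2],[0,0,-9.2],[0,0,-9.2],[0,0,-9.1],[0,0,0],[0,0,0],[0,0,0],[0,0,0],[0,0,0],[0,0,0]], "fingers": [150,150,150,150,150,150,150,150,150,150,150,150,150,150,150,150], "grip_force": 40}}

```text
time: 47.5
ee_pos: [0.6084, -0.1606, 0.24]
tcp_rot: [2.089, 2.345, -0.004]
contact_force: [0.3, 0.2, -0.3]
gripper_width: 0.409
grip_force: 0.0
```

Run:
```python
from h import *
plan([pose([.607,-.1605,.165],6.6)])
```

```text
at [ 0.6084 -0.1606  0.24  ] F [ 0.3  0.2 -0.3] w 34.7 grip 0.0 t 47.5
turn [-0.07  0.12  0.01] n 1 [-0.07  0.12  0.01]  shift [ 0.009 -0.046  2.5  ] n 3 [ 0.003 -0.015  0.833]
```

Call:
{"op": "carry_out", "data": {"linear": [[0,-0.045,0.83],[0,0,0.83],[0,0,0.83],[0,0,0],[0,0,0],[0,0,0],[0,0,0],[0,0,0]], "turn": [[0,0,0],[0,0,0],[0,0,0],[0,0,0],[0,0,0],[0,0,0],[0,0,0],[0,0,0]], "fingers": [150,150,150,150,255,255,255,255], "grip_force": 40}}

```text
time: 48.5
ee_pos: [0.607, -0.1608, 0.1682]
tcp_rot: [2.087, 2.343, -0.0]
contact_force: [0.2, 3.7, 4.6]
gripper_width: 0.097
grip_force: 39.4
```

Call:
{"op": "carry_out", "data": {"linear": [[0,-0.491,-0.015],[0,-0.489,0.038],[0,-0.482,0.091],[0,-0.47,0.142],[0,-0.452,0.192],[0,-0.428,0.239],[0,-0.4,0.284],[0,0,0]], "turn": [[0,0,0],[0,0,0],[0,0,0],[0,0,0],[0,0,0],[0,0,0],[0,0,0],[0,0,0]], "fingers": [255,255,255,255,255,255,255,255]}}

```text
time: 49.5
ee_pos: [0.5083, -0.1724, 0.1354]
tcp_rot: [-2.09, -2.344, 0.007]
contact_force: [-0.0, 2.1, -0.2]
gripper_width: 0.096
grip_force: 40.9
```

Call:
{"op": "carry_out", "data": {"linear": [[0,-0.367,0.325],[0,-0.33,0.363],[0,-0.289,0.397],[0,-0.245,0.425],[0,-0.198,0.449],[0,-0.148,0.468],[0,-0.097,0.481],[0,0,0],[0,0,0]], "turn": [[0,0,0],[0,0,0],[0,0,0],[0,0,0],[0,0,0],[0,0,0],[0,0,0],[0,0,0],[0,0,0]], "fingers": [255,255,255,255,255,255,255,255,255]}}

```text
time: 50.62
ee_pos: [0.4618, -0.179, 0.0522]
tcp_rot: [2.087, 2.343, -0.003]
contact_force: [-0.2, 4.9, 11.0]
gripper_width: 0.095
grip_force: 42.1
```

Call:
{"op": "carry_out", "data": {"linear": [[0,0,0],[0,0,0],[0,0,0],[0,0,0],[0,0,-0.7],[0,0,-1],[0,0,-1],[0,0,-1],[0,0,-1],[0,0,0]], "turn": [[0,0,0],[0,0,0],[0,0,0],[0,0,0],[0,0,0],[0,0,0],[0,0,0],[0,0,0],[0,0,0],[0,0,0]], "fingers": [155,155,155,155,155,155,155,155,155,155]}}

```text
time: 51.88
ee_pos: [0.4619, -0.1789, 0.1938]
tcp_rot: [2.084, 2.34, -0.002]
contact_force: [1.1, 0.6, -1.3]
gripper_width: 0.392
grip_force: 0.0
```

Run:
```python
from h import *
plan([])
f=frame("scene"); cv2.imwrite("pics/s9.png",cv2.resize(f["image"][100:340,160:460],None,fx=2.3,fy=2.3))
h=cv2.cvtColor(f["image"],cv2.COLOR_BGR2HSV); P=f["P"]; z=P[...,2]; m=(h[...,0]<14)&(h[...,1]>200)&(h[...,2]>90)&(z>.03)&(P[...,0]<.65)&(P[...,0]>.4)&(P[...,1]<-.1)&(P[...,1]>-.25)
q=P[m]; print(len(q),np.percentile(q,[2,50,98],axis=0).round(4).tolist() if len(q) else 0)
```

```text
at [ 0.4619 -0.1789  0.1938] F [ 1.1  0.6 -1.3] w 33.3 grip 0.0 t 51.9
105 [[0.4546, -0.2159, 0.0688], [0.4613, -0.1795, 0.0729], [0.4669, -0.134, 0.0761]]
```

View pics/s9.png

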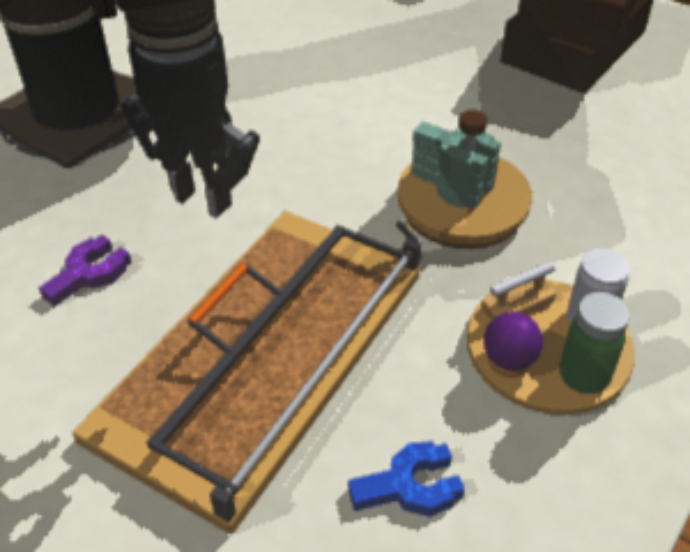

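The bar is down on the empty carrier (handle at (218,293), back at its starting height of 0.073). The stack is intact on the press at (455,165), and the robot is clear of everything.

```bash
python3 -c "
from station import arm
print(arm.job_done())"
```

```text
the job is handed in; nothing more can be done
None
```

I handed the job in at about 52 s: all four weights lie flat in a stack round the press stem, the bar is shut on the empty carrier, and the jar, tin, chime and look-alikes were not touched; no verdict was shown.

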